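# Check two riser blocks under the height gauge bar

### The job

Two microscope riser blocks wait in the two lanes of the height gauge. Slide each one along its lane to try it under the bridge bar, and never press it hard against the bar or the stop: leave the one that clears fully home against the end stop, and lift out the one that the bar stops and lay it gently down flat in the shallow grey tray. Leave everything else where it is.

Things in the scene. Friction and masses are not known exactly. Their poses are not given: they have to be found in the camera images.
- gauge: Height gauge, fixed: aluminium base plate 270 x 220 x 10 mm, from x = -160 to +110 mm; origin on the worktop. Its x runs along the lanes, away from the robot; y across to the left, z up. Two lanes at y = +45 and -45 mm; lane floor is the plate top, z = 10 mm. Rigid.
- stop: The end stop, fixed across the far end of both lanes: dark steel strip 14 x 190 x 22 mm; origin mid-underside, on the plate. Its near face is at gauge x = +85 mm. Rigid: pressing a block on it or on the bar with over 25 N is a fault.
- bar: Fixed steel bridge bar over both lanes on two posts (y = +-96 mm): gauge x = 23 to 37 mm, 210 mm long; origin mid-underside, 40 mm above the lane floor. Its top is 68 mm over the worktop, cap screws at the ends 73 mm. Rigid: force builds at once. A too-tall block stops with its front end on the near face, its mid point at about gauge x = -22 mm.
- block_1_mid (a point): Riser block, bare aluminium, 90 mm long (its x), 36 mm wide, 0.17 to 0.35 kg. The two look alike; one is 38.5 mm high and clears the bar, the other is 42 mm high and does not; which is which must be found at the bar. Starts upright in one lane of the gauge, before the bar, rear end to the robot. Point: mid length and width, 19 mm above the underside (both blocks). Slides with 1 to 3 N.
- block_2_mid (a point): Riser block, bare aluminium, 90 mm long (its x), 36 mm wide, 0.17 to 0.35 kg. The two look alike; one is 38.5 mm high and clears the bar, the other is 42 mm high and does not; which is which must be found at the bar. Starts upright in one lane of the gauge, before the bar, rear end to the robot. Point: mid length and width, 19 mm above the underside (both blocks). Slides with 1 to 3 N.
- lane_1_home (a point): Where the mid point of a block in the left lane (y = +45 mm in the gauge frame) lies when it is fully home, front end touching the end stop; its rear 28 mm is then still before the bar. Axes as the gauge's. The lane is 40 mm wide between steel guide rails, 6 mm thick, 6 mm high above the lane floor, from gauge x = -130 to +85 mm.
- lane_2_home (a point): Where the mid point of a block in the right lane (y = -45 mm in the gauge frame) lies when it is fully home, front end touching the end stop; its rear 28 mm is then still before the bar. Axes as the gauge's. The lane is 40 mm wide between steel guide rails, 6 mm thick, 6 mm high above the lane floor, from gauge x = -130 to +85 mm.
- tray: Shallow grey plastic tray, fixed, 180 mm (its x) by 130 mm (its y), walls 16 mm high and 4 mm thick, floor 4 mm above the worktop. Origin at the centre of its underside. A vial stands in its far left corner, about x = +65, y = +40 mm in the tray frame; the rest is free. A good place for the block is about x = -20, y = -12 mm.
- vial_a: Bystander: small vial with a white cap, 22 mm wide, 48 mm high, standing in the far left corner of the shallow grey tray. Origin under its centre.
- spare_objective: Bystander: small white objective standing behind the gauge, 24 x 36 mm high. Origin under its centre.
- eyepiece: Bystander: black eyepiece standing beyond the tray, 33 x 45 mm high. Origin under its centre.
- canister: Bystander: dark screw canister standing behind the gauge, 40 x 51 mm high. Origin under its centre.
- pen: Bystander: slim pen lying right of the tray, 145 mm long. Origin under its centre.
- vial_b: Bystander: vial 22 x 52 mm high, in the narrow black tray on the left. Origin under its centre.
- dropper: Bystander: dropper bottle 33 x 84 mm high, in the narrow black tray on the left. Origin under its centre.

How it is judged (in metres and radians):
On the way:
1. the too-tall block has been slid along its lane and felt against the bridge bar (contact force between block_2 and bar above 0.8 N and z of block_2_mid in the frame of gauge below 0.036 m), for 0.02 s.
At the end, for the whole second after the job is handed in: The block that clears lies under the bar, flat in its lane and within 5 mm of fully home against the end stop; the too-tall block stands on its underside, flat on the floor of the shallow grey tray, wholly inside it; both are released and at rest ((distance between block_1_mid and lane_1_home below 0.005 m or distance between block_1_mid and lane_2_home below 0.005 m) and angle between each of block_1_mid, block_2_mid's own z axis and vertical below 0.06 rad and x of block_2_mid in the frame of tray between -0.06 and 0.06 m and y of block_2_mid in the frame of tray between -0.05 and 0.05 m and z of block_2_mid in the frame of tray below 0.026 m and linear speed of each of block_1, block_2 below 0.01 m/s); the robot touches nothing.
It fails at once if a block is pressed against the bar with more than 25 N (contact force between any of block_1, block_2 and bar above 25 N).
It fails at once if a block is pressed against the stop with more than 25 N (contact force between any of block_1, block_2 and stop above 25 N).
It fails at once if the too-tall block is dropped or pressed hard (over 40 N) into the tray (contact force between block_2 and tray above 40 N).
It fails at once if a bystander is moved by more than 20 mm (distance of any of vial_a, spare_objective, eyepiece, canister, pen, vial_b, dropper from where it was at the start of the episode above 0.02 m).
It also fails if it takes over 72 s, if anything falls off the work surface, if the arm or the gripper's body presses on something with over 40 N, if the wrist force passes 120 N, or if a joint passes its speed limit or range.

### The arm

A 7-joint arm with a two-finger parallel gripper is mounted at the origin on a cart in front of the work surface, level with it; the furniture and walls round the work are solid. World frame = base frame: x ahead of the robot, y to its left, z up, the work surface at z = 0. Lengths are in m, angles in degrees, forces in N, time in s.
With the tool pointing down it reaches from about 0.35 to 0.775 m from the base axis. Payload 3.1 kg.
Tool frame: the origin (TCP) lies on the centre line of the jaws, within the pads' length; the fingertips stand 25 mm ahead of it and the grasp point (between the pads) lies 6 mm ahead of it (robot.finger_overhang is the distance from the TCP to the fingertips, in m); x points along the fingers, z is the direction in which the jaws open and shut, and the axes are right-handed (so a half turn about x gives the same grasp; the last joint's range is limited). The gripper opens to 85 mm and grips with 20 to 120 N. Pads are 22 mm wide; open, the fingers measure 114 mm over their backs; the gripper's body (76 mm by 85 mm) begins 54 mm behind the grasp point. The pads swing forward as they close: fully open they stand 13 mm farther back than shut.
Start: joints at [62.756, 17.813, 0.802, 86.603, -0.252, 75.585, -1.558], TCP at [0.231, -0.499, 0.256] pointing down, gripper open.
Joint ranges: [-154.91, 154.91], [-16.99, 109.72], [-72.82, 74.43], [7.12, 147.25], [-82.49, 262.49], [11.32, 116.49], [-174.64, 174.64]. Speed limits (degrees/s): [159.86, 159.86, 180, 180, 180, 180, 180].

### API

Orientations are given as a 3x3 rotation matrix whose columns are the frame's x, y, z axes.
In Python, from plant import robot gives the robot as it stands.
- The arm moves only by the tool carry_out, never from a script. Its argument "plan" is a list of rows, each a list of 3 entries, a list of its own where there are three numbers: the opening, from 0 (shut) to 1 (fully open), then the shift along the tool's x, y, z in mm, then the turn, a rotation vector about the tool's x, y, z in rad. A call has 1 to 8 rows; each row is the pose to reach, as a shift and turn from the pose measured when the call began, along the tool's axes at that moment; what a row does not reach only later rows make up. A row lasts 1/10 s, in which the tool goes at most 50 mm and 8.59 degrees, less where a joint would pass 70% of its speed; a pose out of reach is approached as far as the arm can. A call with a gripper value outside its range is refused whole. The fingers move at their own pace and stop on an object; "grip_force" is the grip in N (left out, the last holds). Time passes only in rows, so rows that repeat a pose let the fingers close. It gives the time, the measured TCP pose, the force and the opening at its end, in the units of the state.
- robot.read_state(): the state, without advancing time (a new reading comes with each control period).
- robot.grab_frame(name): name is "side" or "top"; returns the picture (400x640x3 uint8, blue, green, red); there is no depth.
- robot.get_calibration(name): a dict with "fx", "fy", "cx", "cy" (pixels), "D" ([k1, k2, p1, p2, k3] as OpenCV has them; the pictures are not rectified), "T" (4x4, takes a point from camera to world coordinates). Camera axes: x right, y down, z forward; pixel columns grow to the right and rows downward; lengths in m; the calibration is good to about 2 mm. A picture is of the moment at which its call begins. get_calibration takes no time and is no camera call.
- robot.sign_off(): hands the job in, once; it reports no verdict.
Trained networks look in the newest picture that a camera, given by its name, has taken for a name from the list of things; names that differ only in an ending like _2 or _b are one class to them, and where a whole thing is asked for, a point or a joint stands for the part that bears it (a point fixed in the world has none). Each returns a list of dicts, best first, with "conf" (0 to 1); they miss things now and then, are a little off and sometimes report something else, mostly with a low value. They report only what shows in the picture. A call takes as long as a camera call.
- robot.regions_of(camera, name): "pixels" (400x640 bool, what is visible of it) and "box" ([left, top, width, height] in pixels, round what is visible of it).
The state is a dict: "time": time; "q": joint angles; "dq": joint speeds; "tau": joint torques, N m; "tool_pos": TCP position; "ee_rot": TCP orientation; "force": force on the tool from outside, world axes, zero at the start; "moment": the same for the moment, N m; "width": finger opening in m.
Only numpy, scipy, OpenCV 4.12 (cv2) and the standard library are available. Lean on these libraries where they do the work, as an engineer would, in place of code of your own. Each camera call takes 0.05 s, during which the arm holds its last target.

## Working session

There is one attempt and no reset: what is moved stays moved. The work goes in short steps, Python scripts to look and compute and a tool call to move; the robot and the scene stay as the last step left them, time stands still between calls to the robot, and variables do not carry over. Pictures are saved under pics/ and viewed, and the job is handed in when it is done.

Besides the shell and the picture viewer there is one more tool, called after "Emit:" by a JSON object that holds its "name" and its "arguments". carry_out: Moves the arm, as the interface text tells. Its arguments: {"type":"object","properties":{"plan":{"type":"array"},"grip_force":{"type":"number"}},"required":["plan"]}

```bash
mkdir -p pics; ls; python3 - <<'E'
from plant import robot
import cv2,numpy as np
np.set_printoptions(precision=4,suppress=True)
print(robot.read_state())
for n in ("side","top"):
    im=robot.grab_frame(n); cv2.imwrite(f"pics/{n}0.png",im)
    c=robot.get_calibration(n); print(n,c)
E
```

```text
pics
{'time': 0.0, 'q': array([62.7565, 17.8634,  0.8009, 86.6915, -0.2546, 75.5839, -1.5581]), 'dq': array([-0.058 , -0.03  , -0.031 ,  0.0709, -0.0015,  0.04  , -0.071 ]), 'tau': array([ -0.0004, -37.9912,   0.1459, -23.0591,   0.0122,   0.0138,
         0.    ]), 'tool_pos': array([ 0.2309, -0.4984,  0.2552]), 'ee_rot': array([[-0.0011,  0.9073,  0.4204],
       [ 0.0021,  0.4204, -0.9073],
       [-1.    , -0.0001, -0.0024]]), 'force': array([0.0993, 0.2488, 1.054 ]), 'moment': array([ 0.0125, -0.0151,  0.0177]), 'width': 0.08474105584117643}
side {'fx': 366.5960271226978, 'fy': 366.5960271226978, 'cx': 321.2949596997073, 'cy': 200.71116609881415, 'D': array([-0.0316,  0.    ,  0.    ,  0.    ,  0.    ]), 'T': array([[-0.9256, -0.2212,  0.3072,  0.3224],
       [-0.3784,  0.5162, -0.7683,  0.783 ],
       [ 0.0113, -0.8274, -0.5615,  0.6484],
       [ 0.    ,  0.    ,  0.    ,  1.    ]])}
top {'fx': 486.54407217980497, 'fy': 486.54407217980497, 'cx': 317.31222322032687, 'cy': 196.6913661093354, 'D': array([-0.0122,  0.    ,  0.    ,  0.    ,  0.    ]), 'T': array([[ 0.0045, -0.994 ,  0.1096,  0.5044],
       [-0.9998, -0.0066, -0.0189, -0.0145],
       [ 0.0195, -0.1095, -0.9938,  1.4572],
       [ 0.    ,  0.    ,  0.    ,  1.    ]])}
```

View pics/side0.png

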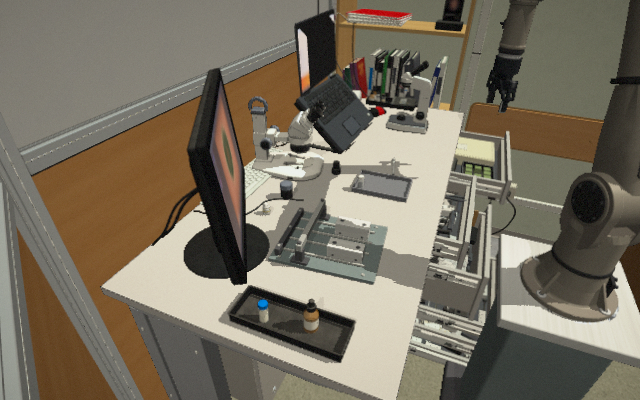

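View pics/top0.png

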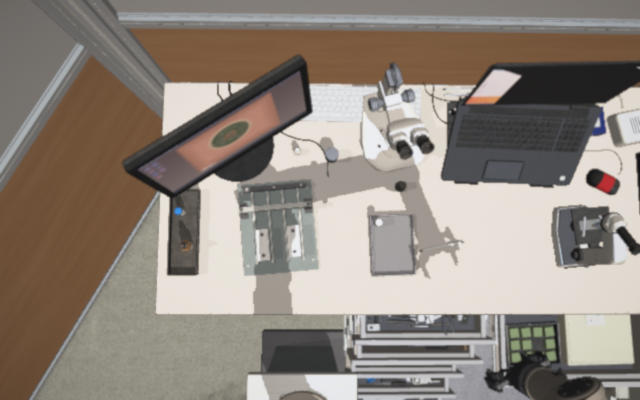

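The side view shows the gauge around (340,240), the shallow tray at (382,185) and the narrow black tray at (290,320). In the top view the gauge is at (278,228), the tray at (392,244), and the blocks near (263,242) and (295,240).

```bash
cat > h.py <<'E'
from plant import robot
import cv2,numpy as np
np.set_printoptions(precision=4,suppress=True)
def ray(n,uv):
    c=robot.get_calibration(n);K=np.array([[c['fx'],0,c['cx']],[0,c['fy'],c['cy']],[0,0,1]])
    p=cv2.undistortPoints(np.array(uv,float).reshape(-1,1,2),K,c['D']).reshape(-1,2)
    T=np.array(c['T']);d=np.c_[p,np.ones(len(p))]@T[:3,:3].T
    return T[:3,3],d
def atz(n,uv,z):
    o,d=ray(n,uv);return o+d*((z-o[2])/d[:,2])[:,None]
def proj(n,P):
    c=robot.get_calibration(n);K=np.array([[c['fx'],0,c['cx']],[0,c['fy'],c['cy']],[0,0,1]])
    Ti=np.linalg.inv(np.array(c['T']))
    return cv2.projectPoints(np.array(P,float).reshape(-1,1,3),cv2.Rodrigues(Ti[:3,:3])[0],Ti[:3,3],K,np.array(c['D']))[0].reshape(-1,2)
E
python3 - <<'E'
from h import *
im=robot.grab_frame("top")
cv2.imwrite("pics/topz.png",cv2.resize(im[170:290,225:425],None,fx=4,fy=4,interpolation=cv2.INTER_CUBIC))
for n,z in (("block_1_mid",.05),("tray",.016),("gauge",.01),("stop",.032),("bar",.068),("vial_a",.048)):
    for r in robot.regions_of("top",n)[:4]:
        m=r["pixels"];v,u=np.nonzero(m)
        rect=cv2.minAreaRect(np.c_[u,v].astype(np.float32))
        bx=cv2.boxPoints(rect)
        print(n,round(r["conf"],2),r["box"],rect);print(atz("top",np.vstack([[rect[0]],[[u.mean(),v.mean()]],bx]),z)[:,:2].round(4).tolist())
im=robot.grab_frame("side")
cv2.imwrite("pics/sidez.png",cv2.resize(im[160:290,260:430],None,fx=4,fy=4,interpolation=cv2.INTER_CUBIC))
E
```

```text
block_1_mid 0.87 [256.8, 229.2, 14.7, 34.1] ((262.4655456542969, 244.41380310058594), (31.298839569091797, 14.386895179748535), 86.633544921875)
[[0.5205, 0.1158], [0.5213, 0.1152], [0.564, 0.1398], [0.5666, 0.0985], [0.4773, 0.0919], [0.4747, 0.1329]]
tray 0.81 [369.4, 213.9, 47.8, 63.0] ((391.77838134765625, 244.7936553955078), (61.1752815246582, 45.399627685546875), 87.95458984375)
[[0.5216, -0.2629], [0.5202, -0.264], [0.6094, -0.1929], [0.615, -0.3286], [0.4347, -0.3321], [0.4296, -0.1982]]
tray 0.55 [236.8, 197.6, 72.1, 17.4] ((274.0235290527344, 206.8058624267578), (6.059023857116699, 72.47819519042969), 85.60128784179688)
[[0.6322, 0.0865], [0.6322, 0.0908], [0.6322, 0.1943], [0.6502, -0.0199], [0.6321, -0.0214], [0.6143, 0.1925]]
gauge 0.55 [236.3, 178.2, 82.5, 96.8] ((277.2862243652344, 226.93447875976562), (91.4330825805664, 75.65443420410156), 85.2363510131836)
[[0.5728, 0.0764], [0.5791, 0.0763], [0.6989, 0.2022], [0.7196, -0.0233], [0.4486, -0.0473], [0.4295, 0.1739]]
stop 0.54 [244.1, 182.8, 62.7, 9.3] ((273.93450927734375, 186.7138214111328), (6.39450216293335, 64.360
[... 453 characters left out ...]
.792, 0.0198], [0.8022, 0.0304], [0.8024, 0.0101], [0.7817, 0.0099], [0.7815, 0.0302]]
bar 0.24 [237.7, 182.9, 78.8, 94.0] ((277.0368957519531, 226.90574645996094), (90.71682739257812, 74.69200134277344), 84.80557250976562)
[[0.5701, 0.0735], [0.5769, 0.0736], [0.6894, 0.1936], [0.7106, -0.0199], [0.4527, -0.0447], [0.433, 0.1647]]
vial_a 0.61 [174.8, 206.6, 10.5, 9.9] ((179.5, 210.5), (7.0, 9.0), 90.0)
[[0.6169, 0.3572], [0.6158, 0.3574], [0.627, 0.3705], [0.6271, 0.3446], [0.6068, 0.3439], [0.6067, 0.3698]]
vial_a 0.39 [369.3, 220.5, 9.7, 5.4] ((378.0, 222.5), (8.0, 7.0), 0.0)
[[0.5855, -0.2179], [0.5855, -0.2167], [0.5752, -0.2062], [0.5956, -0.2064], [0.5957, -0.2297], [0.5754, -0.2295]]
```

View pics/topz.png

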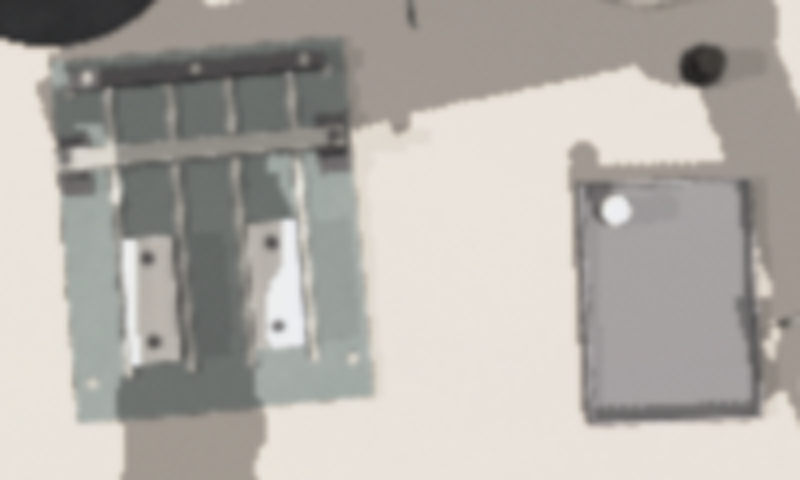

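View pics/sidez.png

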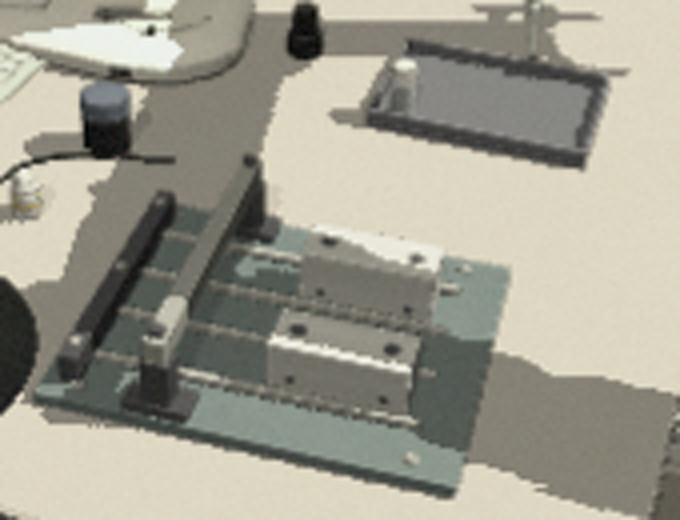

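The zoomed top view has the gauge with its x axis leaning about 5° to the left. The left block's top runs from (122,238) to (182,362) and the right block's from (250,222) to (303,347). The tray is at (668,300) with the vial at (615,210). I'll check a model overlay next.

```bash
cat >> h.py <<'E'
def fr(x,y,deg):
    a=np.radians(deg);T=np.eye(4);T[:2,:2]=[[np.cos(a),-np.sin(a)],[np.sin(a),np.cos(a)]];T[:2,3]=x,y;return T
def tf(T,P): P=np.atleast_2d(np.array(P,float));return P@T[:3,:3].T+T[:3,3]
G=fr(.5977,.0786,5.1); TR=fr(.522,-.2625,1.7)
def rect(x0,x1,y0,y1,z): return [[x0,y0,z],[x1,y0,z],[x1,y1,z],[x0,y1,z]]
def toolmove(target_w,yaw,st=None):
    "shift in tool mm & turn about tool x to get TCP at target_w with tool y at yaw deg"
    st=st or robot.read_state();R=st['ee_rot'];d=R.T@(np.array(target_w)-st['tool_pos'])*1000
    a=np.radians(yaw);y=np.array([np.cos(a),np.sin(a),0]);x=np.array([0,0,-1.]);Rt=np.c_[x,y,np.cross(x,y)]
    return d,cv2.Rodrigues(R.T@Rt)[0].ravel()
E
cat > ov.py <<'E'
import sys
from h import *
def overlay(tag,b1,b2):
    for n,(u0,v0,w,h),s in (("top",(225,170,200,120),4),("side",(260,160,170,130),4)):
        im=robot.grab_frame(n);im=cv2.resize(im[v0:v0+h,u0:u0+w],None,fx=s,fy=s,interpolation=cv2.INTER_CUBIC)
        L=[(tf(G,rect(-.16,.11,-.11,.11,.01)),(0,0,255)),(tf(G,rect(.023,.037,-.105,.105,.068)),(0,255,0)),(tf(G,rect(.085,.099,-.095,.095,.032)),(255,0,0)),
           (tf(TR,rect(-.09,.09,-.065,.065,.016)),(0,0,255))]
        for b,y in ((b1,.045),(b2,-.045)):
            L.append((tf(G,rect(b-.045,b+.045,y-.018,y+.018,.05)),(255,0,255)))
        for P,c in L:
            p=proj(n,P);cv2.polylines(im,[np.int32((p-[u0,v0]+.5)*s)],True,c,1)
        cv2.imwrite(f"pics/{n}_{tag}.png",im)
if __name__=="__main__": overlay(sys.argv[1],float(sys.argv[2]),float(sys.argv[3]))
E
python3 ov.py ov1 -.073 -.062
python3 -c "
from h import *
w=tf(G,[-.135,-.045,.06+.025])[0];print(w,toolmove(w,5.1))"
```

```text
[0.4672 0.0218 0.085 ] (array([ 171.2651,  433.1268, -373.3679]), array([0.3449, 0.0001, 0.    ]))
```

View pics/top_ov1.png

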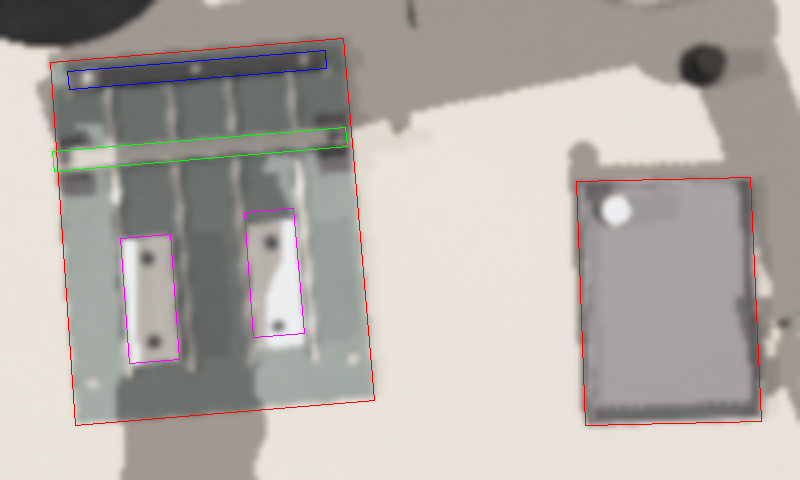

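View pics/side_ov1.png

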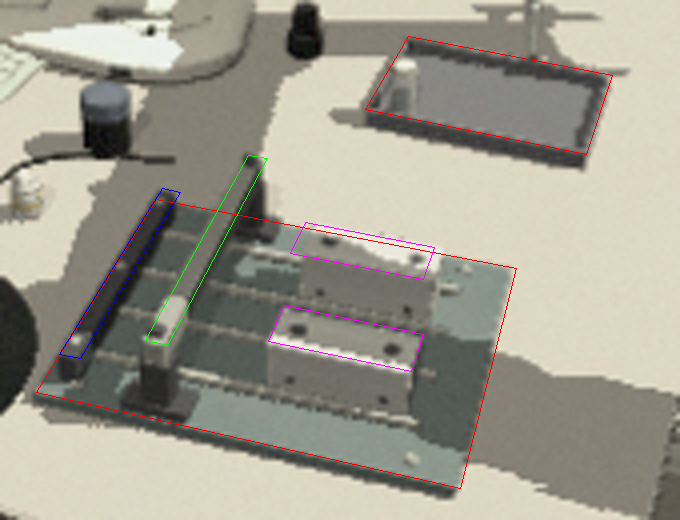

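The overlay fits both views. The right block sits a little nearer the robot, at about x = -0.069. I'll shut the gripper and go behind the right-lane block.

```bash
python3 -c "
from h import *
w=tf(G,[-.145,-.045,.256])[0];print(w,toolmove(w,5.1))"
```

```text
[0.4573 0.0209 0.256 ] (array([   0.2654,  423.707 , -376.7369]), array([0.3449, 0.0001, 0.    ]))
```

Emit:
{"name": "carry_out", "arguments": {"plan": [[0,[0,33,-30],[0.045,0,0]],[0,[0,67,-60],[0.09,0,0]],[0,[0,100,-90],[0.135,0,0]],[0,[0,135,-120],[0.18,0,0]],[0,[0,168,-150],[0.225,0,0]],[0,[0,201,-179],[0.27,0,0]],[0,[0,235,-209],[0.31,0,0]],[0,[0,268,-238],[0.345,0,0]]], "grip_force": 30}}

```text
time: 1.4
tool_pos: [0.3749, -0.1686, 0.2567]
ee_rot: [[0.001, 0.996, 0.087], [-0.001, 0.087, -0.996], [-1.0, 0.001, 0.001]]
force: [1.1, -0.6, -0.2]
width: 0.0001
```

```bash
python3 -c "
from h import *
w=tf(G,[-.145,-.045,.256])[0];print(robot.read_state(),toolmove(w,5.1))"
```

```text
{'time': 1.4, 'q': array([ 36.2528,   1.9483, -14.7853, 105.6716,   0.5412,  72.3743,
       -63.6757]), 'dq': array([-32.8119,  -1.5892, -28.3517,   1.7729,   0.6155,  -0.6184,
       -80.4372]), 'tau': array([  2.4264, -24.6354,   0.6688, -22.0626,   0.0104,   0.3051,
         1.1534]), 'tool_pos': array([ 0.3749, -0.1686,  0.2567]), 'ee_rot': array([[ 0.001 ,  0.9962,  0.0874],
       [-0.0008,  0.0874, -0.9962],
       [-1.    ,  0.001 ,  0.0008]]), 'force': array([ 1.0782, -0.5508, -0.1861]), 'moment': array([-0.0165, -0.083 , -0.0412]), 'width': 9.357935568288292e-05} (array([   0.6381,   98.6518, -181.5896]), array([-0.0015,  0.0008, -0.001 ]))
```

Emit:
{"name": "carry_out", "arguments": {"plan": [[0,[0,22,-40],[0,0,0]],[0,[0,44,-80],[0,0,0]],[0,[0,65,-120],[0,0,0]],[0,[0,87,-160],[0,0,0]],[0,[0,98,-181],[0,0,0]],[0,[40,98,-181],[0,0,0]],[0,[80,98,-181],[0,0,0]],[0,[120,98,-181],[0,0,0]]]}}

```text
time: 2.2
tool_pos: [0.4573, 0.0204, 0.1359]
ee_rot: [[0.003, 0.996, 0.088], [-0.001, 0.088, -0.996], [-1.0, 0.003, 0.001]]
force: [0.2, -0.4, 0.9]
width: -0.0005
```

```bash
cat > st.py <<'E'
from h import *
import sys
s=robot.read_state()
g=(np.linalg.inv(G)@np.r_[s['tool_pos'],1])[:3]; t=(np.linalg.inv(TR)@np.r_[s['tool_pos'],1])[:3]
print('t',s['time'],'gauge mm',g*1000,'tray mm',t*1000,'F gauge',G[:3,:3].T@s['force'],'dq',abs(s['dq']).max(),'w',s['width'])
if len(sys.argv)>4:
    F=G if sys.argv[1]=='g' else TR
    yaw=5.1 if sys.argv[1]=='g' else 1.7
    print(*toolmove(tf(F,[float(a)/1000 for a in sys.argv[2:5]])[0],yaw,s))
E
python3 st.py g -145 -45 47
```

```text
t 2.2 gauge mm [-144.9778  -45.5007  135.8561] tray mm [-56.2383 284.6855 135.8561] F gauge [ 0.1474 -0.4102  0.8543] dq 55.149548816198795 w -0.0004982376633669308
[88.8549 -0.2956 -0.6131] [-0.001   0.0013 -0.0031]
```

Emit:
{"name": "carry_out", "arguments": {"plan": [[0,[40,0,-0.6],[0,0,0]],[0,[70,0,-0.6],[0,0,0]],[0,[85,0,-0.6],[0,0,0]],[0,[85,0,-0.6],[0,0,0]],[0,[85,0,-0.6],[0,0,0]]]}}

```text
time: 2.7
tool_pos: [0.458, 0.021, 0.0513]
ee_rot: [[0.004, 0.996, 0.088], [-0.001, 0.088, -0.996], [-1.0, 0.004, 0.001]]
force: [-0.3, 0.1, 0.4]
width: -0.0
```

```bash
python3 st.py g -125 -45 50; python3 ov.py a1 -.073 -.069
```

```text
t 2.7 gauge mm [-144.2552  -44.9751   51.2512] tray mm [-55.5481 285.2529  51.2512] F gauge [-0.244   0.1068  0.3862] dq 1.315151228366615 w -2.8375826942112116e-05
[ 1.3208 19.2506  0.0028] [-0.0011  0.0011 -0.0036]
```

View pics/side_a1.png

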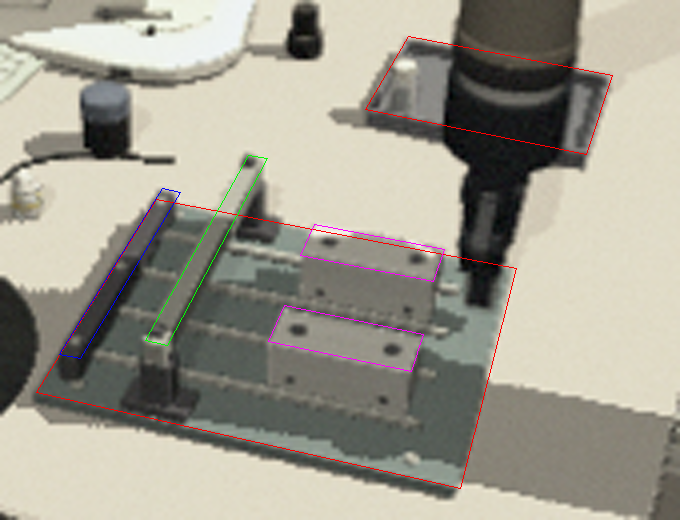

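View pics/top_a1.png

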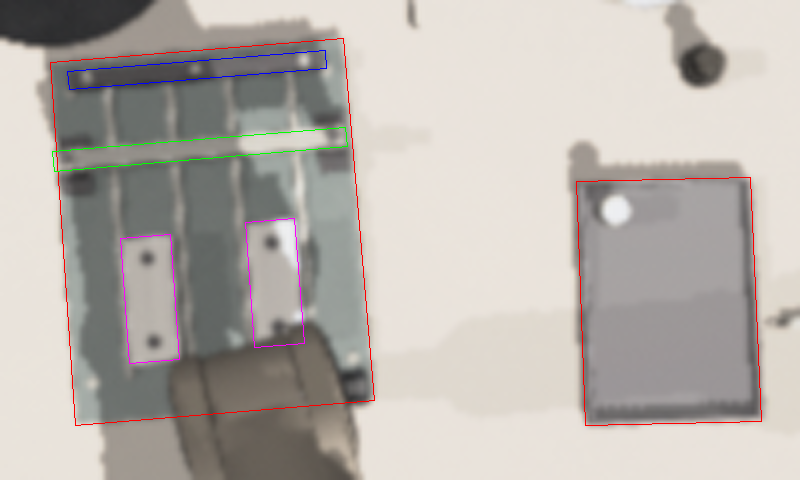

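In the side view the shut fingers stand behind the right block at about (480,295). Both blocks match their outlines. I'll push gently.

Emit:
{"name": "carry_out", "arguments": {"plan": [[0,[0.5,8,0],[0,0,0]],[0,[1,14,0],[0,0,0]],[0,[1,18,0],[0,0,0]],[0,[1,22,0],[0,0,0]],[0,[1,27,0],[0,0,0]],[0,[1,32,0],[0,0,0]],[0,[1,37,0],[0,0,0]],[0,[1,42,0],[0,0,0]]]}}

```text
time: 3.6
tool_pos: [0.5013, 0.0247, 0.0512]
ee_rot: [[0.006, 0.996, 0.088], [-0.001, 0.088, -0.996], [-1.0, 0.006, 0.001]]
force: [-1.3, -0.2, 0.4]
width: 0.0003
```

```bash
python3 st.py g -80 -45 50
```

```text
t 3.6 gauge mm [-100.7983  -45.0695   51.1944] tray mm [-12.1621 287.7359  51.1944] F gauge [-1.2635 -0.0414  0.3794] dq 7.7316385156436 w 0.0002802414151235981
[ 1.3238 20.7904 -0.0958] [-0.0012  0.0013 -0.0062]
```

Emit:
{"name": "carry_out", "arguments": {"plan": [[0,[0,5,0],[0,0,0]],[0,[0,9,0],[0,0,0]],[0,[0,12,0],[0,0,0]],[0,[0,15,0],[0,0,0]],[0,[0,17,0],[0,0,0]],[0,[0,18,0],[0,0,0]]]}}

```text
time: 4.2
tool_pos: [0.5195, 0.0264, 0.0513]
ee_rot: [[0.007, 0.996, 0.088], [-0.001, 0.088, -0.996], [-1.0, 0.007, 0.001]]
force: [-1.8, -0.2, -0.2]
width: 0.0001
```

Emit:
{"name": "carry_out", "arguments": {"plan": [[0,[0,1,0],[0,0,0]],[0,[0,2,0],[0,0,0]]]}}

```text
time: 4.4
tool_pos: [0.5214, 0.0265, 0.0513]
ee_rot: [[0.006, 0.996, 0.088], [-0.001, 0.088, -0.996], [-1.0, 0.006, 0.001]]
force: [-1.5, 0.4, -0.2]
width: -0.0001
```

Emit:
{"name": "carry_out", "arguments": {"plan": [[0,[0,1,0],[0,0,0]],[0,[0,1.5,0],[0,0,0]]]}}

```text
time: 4.6
tool_pos: [0.5231, 0.0266, 0.0513]
ee_rot: [[0.007, 0.996, 0.088], [-0.001, 0.088, -0.996], [-1.0, 0.007, 0.001]]
force: [-1.9, 0.5, -1.1]
width: -0.0002
```

```bash
python3 st.py g -80 -45 50;  python3 ov.py a2 -.073 -.022
```

```text
t 4.6 gauge mm [-78.939  -45.1253  51.3158] tray mm [  9.662  288.9766  51.3158] F gauge [-1.8066  0.6753 -1.0663] dq 0.6113350911190787 w -0.00018433306165001865
[ 1.3087 -1.0698 -0.1258] [-0.0012  0.0013 -0.0066]
```

View pics/side_a2.png

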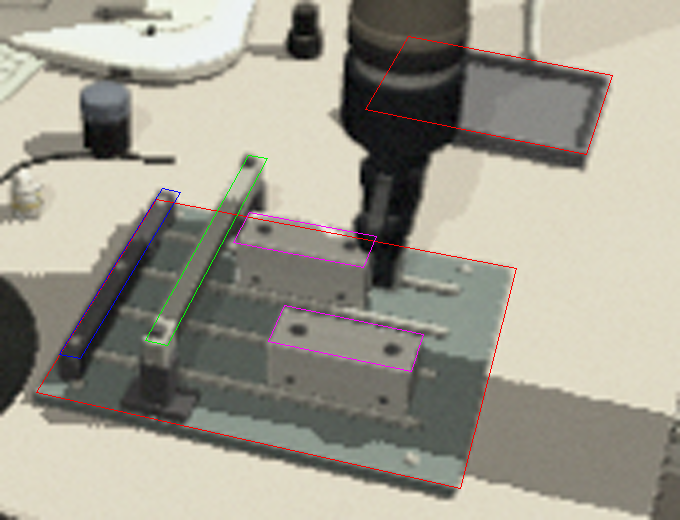

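The right block's front is now right at the bar, near (240,240), and sliding takes about 1.8 N. I'll continue in steps of 1 mm or less.

Emit:
{"name": "carry_out", "arguments": {"plan": [[0,[0,0.5,0],[0,0,0]],[0,[0,1,0],[0,0,0]]]}}

```text
time: 4.9
tool_pos: [0.5241, 0.0267, 0.0513]
ee_rot: [[0.007, 0.996, 0.088], [-0.001, 0.088, -0.996], [-1.0, 0.007, 0.001]]
force: [-1.0, -0.3, -0.1]
width: 0.0005
```

Emit:
{"name": "carry_out", "arguments": {"plan": [[0,[0,0.5,0],[0,0,0]],[0,[0,1,0],[0,0,0]]]}}

```text
time: 5.1
tool_pos: [0.5251, 0.0268, 0.0513]
ee_rot: [[0.007, 0.996, 0.088], [-0.001, 0.088, -0.996], [-1.0, 0.006, 0.001]]
force: [-1.7, -0.5, -0.1]
width: -0.0004
```

Emit:
{"name": "carry_out", "arguments": {"plan": [[0,[0,0.5,0],[0,0,0]],[0,[0,1,0],[0,0,0]]]}}

```text
time: 5.3
tool_pos: [0.5261, 0.0269, 0.0514]
ee_rot: [[0.007, 0.996, 0.088], [-0.001, 0.088, -0.996], [-1.0, 0.006, 0.001]]
force: [-1.3, 1.4, -0.2]
width: 0.0001
```

Emit:
{"name": "carry_out", "arguments": {"plan": [[0,[0,0.5,0],[0,0,0]],[0,[0,1,0],[0,0,0]]]}}

```text
time: 5.5
tool_pos: [0.5271, 0.027, 0.0513]
ee_rot: [[0.007, 0.996, 0.088], [-0.001, 0.088, -0.996], [-1.0, 0.006, 0.001]]
force: [-1.3, -1.1, -0.4]
width: 0.0002
```

Emit:
{"name": "carry_out", "arguments": {"plan": [[0,[0,0.5,0],[0,0,0]],[0,[0,1,0],[0,0,0]]]}}

```text
time: 5.7
tool_pos: [0.5272, 0.027, 0.0513]
ee_rot: [[0.004, 0.996, 0.088], [-0.001, 0.088, -0.996], [-1.0, 0.004, 0.002]]
force: [-4.7, -0.1, 3.5]
width: -0.0
```

Emit:
{"name": "carry_out", "arguments": {"plan": [[0,[0,0.5,0],[0,0,0]],[0,[0,1.0,0],[0,0,0]]]}}

```text
time: 5.9
tool_pos: [0.5273, 0.027, 0.0514]
ee_rot: [[0.002, 0.996, 0.088], [-0.002, 0.088, -0.996], [-1.0, 0.002, 0.002]]
force: [-6.5, -1.5, 5.4]
width: -0.0002
```

```bash
python3 st.py g -80 -45 50;  python3 ov.py a3 -.073 -.022
```

```text
t 5.9 gauge mm [-74.7131 -45.1365  51.3526] tray mm [ 13.8811 289.2161  51.3526] F gauge [-6.5641 -0.9403  5.4138] dq 0.909530364632263 w -0.00022756326843681004
[ 1.341  -5.2899 -0.1329] [-0.0012  0.0018 -0.0021]
```

View pics/side_a3.png

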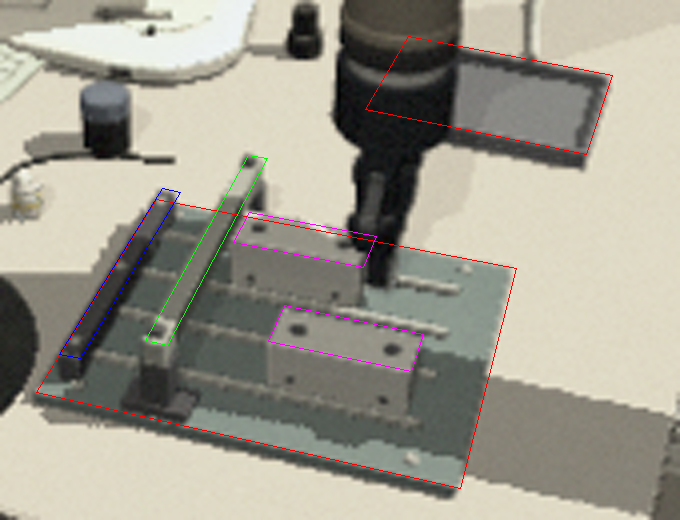

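View pics/top_a3.png

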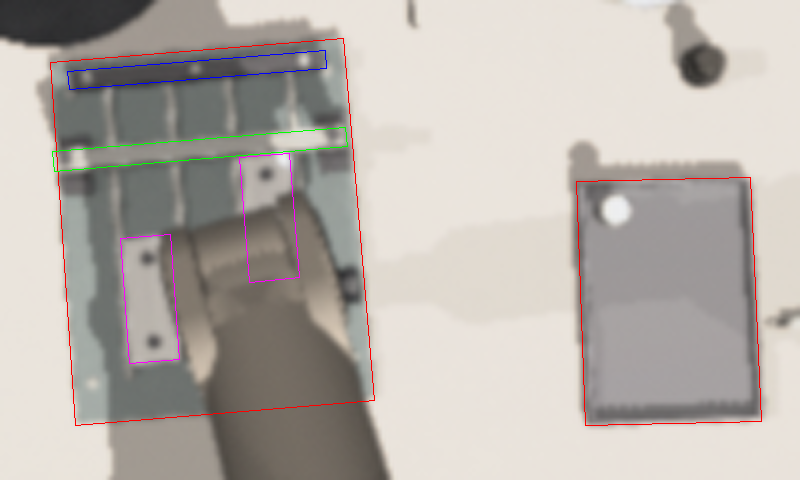

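The right block's front is flush on the near face of the bar, near (240,240) in the side view. The force rose to about 6.5 N with no advance, so this is the tall one. I'll back off, rise and straddle it with the jaws open.

Emit:
{"name": "carry_out", "arguments": {"plan": [[0,[0,-4,0],[0,0,0]],[0,[0,-14,0],[0,0,0]],[0.65,[-20,-14,0],[0,0,0]],[0.65,[-55,-8,0],[0,0,0]],[0.65,[-55,20,0],[0,0,0]],[0.65,[-55,43,0],[0,0,0]],[0.65,[-55,43,0],[0,0,0]]]}}

```text
time: 6.7
tool_pos: [0.5735, 0.0311, 0.1074]
ee_rot: [[0.009, 0.996, 0.087], [-0.0, 0.087, -0.996], [-1.0, 0.009, 0.001]]
force: [-0.4, 0.7, 0.2]
width: 0.0554
```

```bash
python3 st.py g -32 -45 49;  python3 ov.py a4 -.073 -.022
```

```text
t 6.7 gauge mm [-28.2802 -45.1646 107.4013] tray mm [ 60.234  291.9419 107.4013] F gauge [-0.2959  0.7102  0.1664] dq 4.503375413342756 w 0.05542093464909815
[58.3672 -4.2179 -0.2297] [-0.0018  0.0012 -0.0085]
```

View pics/side_a4.png

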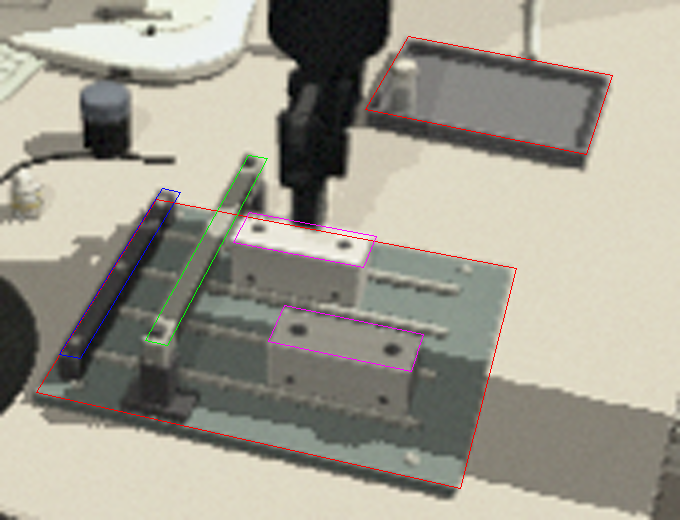

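The jaws are open above the right block, at about (310,200) in the side view. I'll descend and grip.

Emit:
{"name": "carry_out", "arguments": {"plan": [[0.65,[25,-3,0],[0,0,-0.0085]],[0.65,[45,-4,0],[0,0,-0.0085]],[0.65,[58,-4,0],[0,0,-0.0085]],[0.65,[58,-4,0],[0,0,-0.0085]],[0.65,[58,-4,0],[0,0,-0.0085]]]}}

```text
time: 7.3
tool_pos: [0.566, 0.0306, 0.0486]
ee_rot: [[-0.006, 0.996, 0.088], [-0.002, 0.088, -0.996], [-1.0, -0.006, 0.002]]
force: [0.4, 0.6, 0.3]
width: 0.0555
```

```bash
python3 st.py g -32 -45 49
```

```text
t 7.3 gauge mm [-35.8221 -44.9817  48.6017] tray mm [ 52.6945 291.6771  48.6017] F gauge [0.409  0.5533 0.2542] dq 1.3830620968498923 w 0.055467057873407825
[-0.4204  3.8197  0.0152] [-0.001   0.0015  0.0058]
```

Emit:
{"name": "carry_out", "arguments": {"plan": [[0.3,[0,0,0],[0,0,0]],[0.3,[0,0,0],[0,0,0]],[0.3,[0,0,0],[0,0,0]],[0.3,[0,0,0],[0,0,0]],[0.3,[0,0,0],[0,0,0]]], "grip_force": 40}}

```text
time: 7.8
tool_pos: [0.5669, 0.0302, 0.0501]
ee_rot: [[-0.003, 0.996, 0.087], [-0.003, 0.087, -0.996], [-1.0, -0.004, 0.002]]
force: [-1.1, -0.7, 7.5]
width: 0.0355
```

```bash
python3 st.py g -40 -45 49
```

```text
t 7.8 gauge mm [-34.9392 -45.4571  50.1232] tray mm [ 53.604  291.2549  50.1232] F gauge [-1.1221 -0.617   7.5452] dq 0.08536323227465281 w 0.03546887741354794
[ 1.1405 -5.0573 -0.4526] [-0.0014  0.0024  0.0036]
```

Emit:
{"name": "carry_out", "arguments": {"plan": [[0.3,[-1,-3,0],[0,0,0]],[0.3,[-1,-7,0],[0,0,0]],[0.3,[-6,-8,0],[0,0,0]],[0.3,[-16,-8,0],[0,0,0]],[0.3,[-36,-8,0],[0,0,0]],[0.3,[-61,-8,0],[0,0,0]],[0.3,[-90,-8,0],[0,0,0]],[0.3,[-90,-8,0],[0,0,0]]]}}

```text
time: 8.6
tool_pos: [0.563, 0.0308, 0.1453]
ee_rot: [[0.007, 0.996, 0.088], [-0.002, 0.088, -0.996], [-1.0, 0.007, 0.002]]
force: [1.0, 1.1, -2.3]
width: 0.0353
```

```bash
python3 st.py t -32 -14 140;  python3 ov.py a5 -.073 -.022
```

```text
t 8.6 gauge mm [-38.8229 -44.5245 145.3187] tray mm [ 49.6719 291.9555 145.3187] F gauge [ 1.1206  1.0151 -2.319 ] dq 3.5987610435433237 w 0.035258564590725024
[  5.278  -99.3843 300.6697] [ 0.0583  0.002  -0.0073]
```

View pics/side_a5.png

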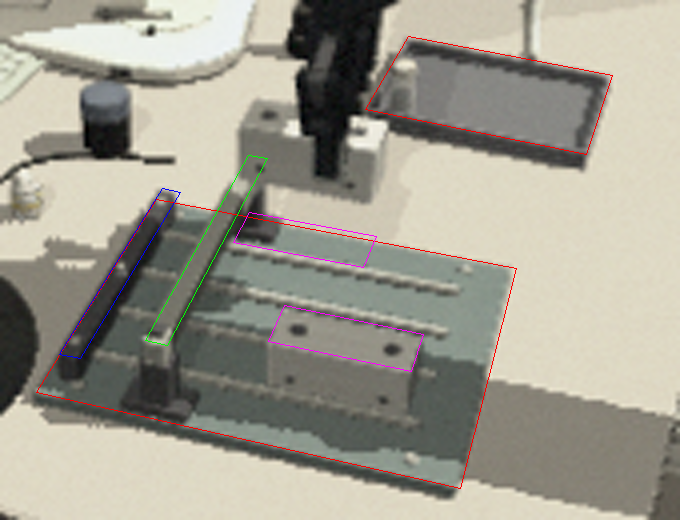

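The tall block is held clear of the gauge, at about (315,150) in the side view. I'll carry it to the tray.

Emit:
{"name": "carry_out", "arguments": {"plan": [[0.3,[0,-13,38],[0.01,0,0]],[0.3,[0,-26,76],[0.02,0,0]],[0.3,[0,-39,114],[0.03,0,-0.003]],[0.3,[0,-52,152],[0.04,0,-0.005]],[0.3,[0,-65,190],[0.05,0,-0.007]],[0.3,[0,-78,228],[0.058,0,-0.007]],[0.3,[0,-91,266],[0.058,0,-0.007]],[0.3,[0,-102,300],[0.058,0,-0.007]]]}}

```text
time: 9.5
tool_pos: [0.482, -0.2797, 0.1399]
ee_rot: [[-0.012, 1.0, 0.028], [-0.002, 0.028, -1.0], [-1.0, -0.012, 0.002]]
force: [0.5, 0.9, -2.5]
width: 0.0353
```

Emit:
{"name": "carry_out", "arguments": {"plan": [[0.3,[0,0,0],[0,0,0]],[0.3,[0,0,0],[0,0,0]]]}}

```text
time: 9.7
tool_pos: [0.4797, -0.2807, 0.1377]
ee_rot: [[-0.017, 1.0, 0.025], [0.0, 0.025, -1.0], [-1.0, -0.017, -0.0]]
force: [-0.1, 1.3, -3.3]
width: 0.0353
```

```bash
python3 st.py t -35 -14 45;  python3 ov.py a6 -.073 -.022; python3 - <<'E'
from h import *
im=robot.grab_frame("side");cv2.imwrite("pics/tr6.png",cv2.resize(im[90:220,320:460],None,fx=4,fy=4,interpolation=cv2.INTER_CUBIC))
E
```

```text
t 9.7 gauge mm [-149.458  -347.4262  137.7157] tray mm [-42.8045 -16.9743 137.7157] F gauge [-0.0362  1.2748 -3.2987] dq 3.2340266044515156 w 0.03530474112269936
[92.5751  9.3263 -2.9695] [-0.0052 -0.0005  0.0166]
```

View pics/top_a6.png

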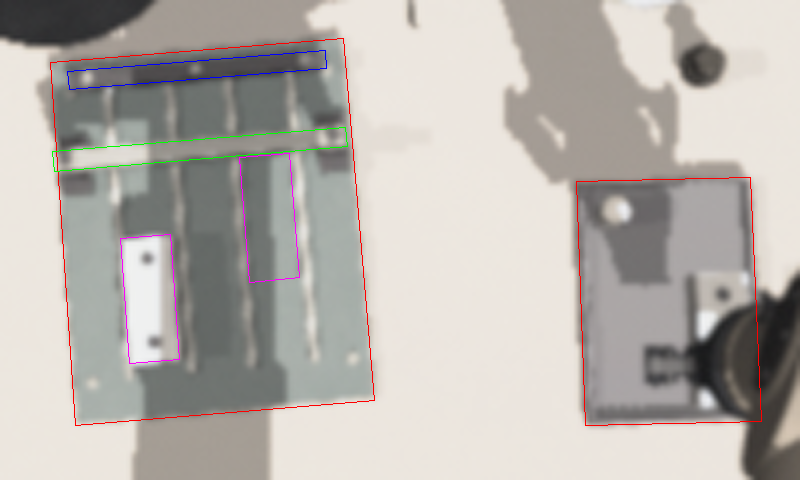

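View pics/tr6.png

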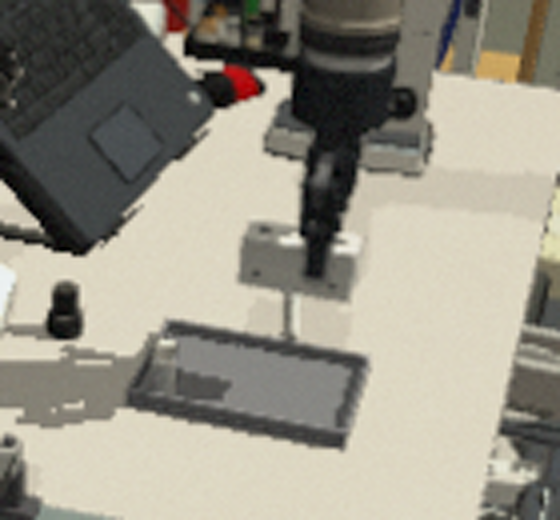

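The block is held over the tray at about (725,340) in the top view, and the vial is well clear. I'll descend with the small tilt corrected.

Emit:
{"name": "carry_out", "arguments": {"plan": [[0.3,[10,6,-2],[-0.005,0,0.016]],[0.3,[30,9,-3],[-0.005,0,0.016]],[0.3,[50,9,-3],[-0.005,0,0.016]],[0.3,[65,9,-3],[-0.005,0,0.016]],[0.3,[75,9,-3],[-0.005,0,0.016]],[0.3,[80,9,-3],[-0.005,0,0.016]],[0.3,[80,9,-3],[-0.005,0,0.016]]]}}

```text
time: 10.55
tool_pos: [0.4903, -0.273, 0.0586]
ee_rot: [[0.002, 0.999, 0.038], [0.002, 0.038, -0.999], [-1.0, 0.002, -0.002]]
force: [-0.2, -0.1, -2.9]
width: 0.0356
```

```bash
python3 st.py t -35 -14 45;  python3 - <<'E'
from h import *
im=robot.grab_frame("side");cv2.imwrite("pics/tr7.png",cv2.resize(im[130:220,330:430],None,fx=6,fy=6,interpolation=cv2.INTER_CUBIC))
E
```

```text
t 10.55 gauge mm [-138.264  -340.6497   58.5633] tray mm [-32.0321  -9.5459  58.5633] F gauge [-0.2141 -0.1062 -2.9308] dq 1.1707541792166032 w 0.03555106000667043
[13.5497 -3.0328  4.4518] [ 0.0082 -0.0016 -0.0021]
```

View pics/tr7.png

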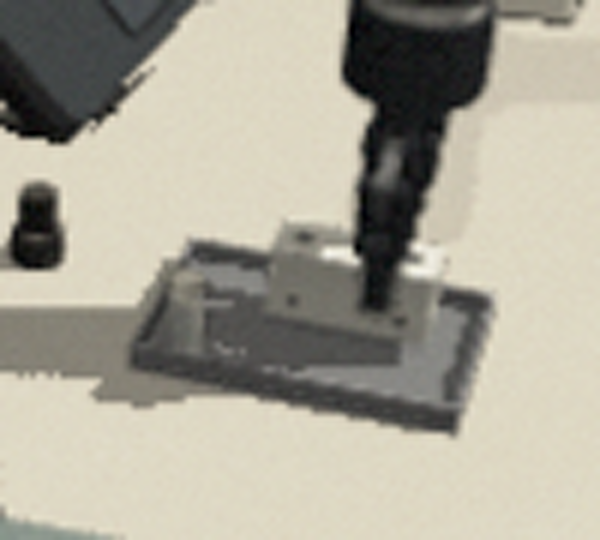

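The block hangs over the tray floor around (350,280), level and well inside the walls. The contact point should be about 14 mm lower.

Emit:
{"name": "carry_out", "arguments": {"plan": [[0.3,[4,0,1],[0,0,0]],[0.3,[8,0,1],[0,0,0]],[0.3,[10,0,1],[0,0,0]],[0.3,[11,0,1],[0,0,0]]]}}

```text
time: 11.0
tool_pos: [0.4906, -0.2745, 0.048]
ee_rot: [[0.003, 0.999, 0.037], [0.001, 0.037, -0.999], [-1.0, 0.003, -0.001]]
force: [-0.2, 0.3, -2.8]
width: 0.0352
```

Emit:
{"name": "carry_out", "arguments": {"plan": [[0.3,[0.7,0,0],[0,0,0]],[0.3,[1.4,0,0],[0,0,0]]]}}

```text
time: 11.2
tool_pos: [0.4906, -0.2745, 0.0466]
ee_rot: [[0.003, 0.999, 0.037], [0.001, 0.037, -0.999], [-1.0, 0.003, -0.001]]
force: [0.2, -0.3, -3.1]
width: 0.0357
```

Emit:
{"name": "carry_out", "arguments": {"plan": [[0.3,[0.5,0,0],[0,0,0]],[0.3,[1,0,0],[0,0,0]]]}}

```text
time: 11.4
tool_pos: [0.4906, -0.2745, 0.0456]
ee_rot: [[0.003, 0.999, 0.037], [0.001, 0.037, -0.999], [-1.0, 0.003, -0.001]]
force: [-1.3, 0.2, -2.9]
width: 0.0355
```

Emit:
{"name": "carry_out", "arguments": {"plan": [[0.3,[0.5,0,0],[0,0,0]],[0.3,[1,0,0],[0,0,0]]]}}

```text
time: 11.6
tool_pos: [0.4907, -0.2746, 0.0447]
ee_rot: [[0.003, 0.999, 0.037], [0.001, 0.037, -0.999], [-1.0, 0.003, -0.001]]
force: [0.1, -0.3, -2.1]
width: 0.0353
```

Emit:
{"name": "carry_out", "arguments": {"plan": [[0.3,[0.5,0,0],[0,0,0]],[0.3,[1,0,0],[0,0,0]]]}}

```text
time: 11.8
tool_pos: [0.4909, -0.2746, 0.0442]
ee_rot: [[0.003, 0.999, 0.037], [0.001, 0.037, -0.999], [-1.0, 0.003, -0.001]]
force: [-0.8, 0.5, 3.7]
width: 0.0351
```

The block is on the floor at the expected height. I'll open the jaws and rise.

Emit:
{"name": "carry_out", "arguments": {"plan": [[0.5,[0,0,0],[0,0,0]],[0.62,[0,0,0],[0,0,0]],[0.62,[0,0,0],[0,0,0]],[0.62,[0,0,0],[0,0,0]],[0.62,[-15,0,0],[0,0,0]],[0.62,[-45,0,0],[0,0,0]],[0.62,[-85,0,0],[0,0,0]],[0.62,[-120,0,0],[0,0,0]]]}}

```text
time: 12.6
tool_pos: [0.4905, -0.2746, 0.1658]
ee_rot: [[0.004, 0.999, 0.037], [0.001, 0.037, -0.999], [-1.0, 0.004, -0.0]]
force: [0.7, -0.1, -0.2]
width: 0.0532
```

```bash
python3 st.py g -152 45 165;  python3 - <<'E'
from h import *
for n,(u,v,w,h) in (("side",(330,130,100,90)),("top",(350,190,90,90))):
    im=robot.grab_frame(n);cv2.imwrite(f"pics/{n}8.png",cv2.resize(im[v:v+h,u:u+w],None,fx=6,fy=6,interpolation=cv2.INTER_CUBIC))
E
```

```text
t 12.6 gauge mm [-138.1527 -342.3069  165.7732] tray mm [-31.8227 -11.1936 165.7732] F gauge [ 0.6803 -0.1398 -0.2439] dq 42.77914235795355 w 0.05318543856193677
[   0.8127  -33.8398 -386.0741] [-0.0517 -0.0003 -0.0038]
```

View pics/side8.png

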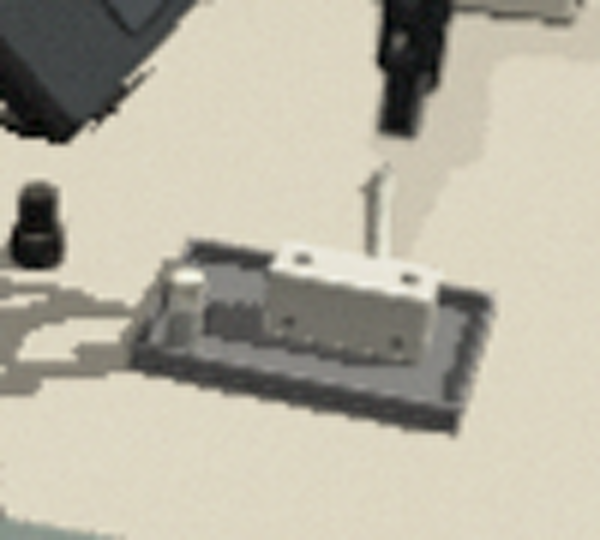

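The tall block stands flat in the tray, from (268,250) to (435,360), and the vial is undisturbed. Next is the left lane.

Emit:
{"name": "carry_out", "arguments": {"plan": [[0,[0,-4,-48],[-0.007,0,0]],[0,[0,-8,-97],[-0.014,0,0]],[0,[0,-13,-145],[-0.021,0,0]],[0,[0,-17,-193],[-0.028,0,0]],[0,[0,-21,-241],[-0.035,0,0]],[0,[0,-25,-290],[-0.042,0,0]],[0,[0,-30,-338],[-0.051,0,0]],[0,[0,-34,-386],[-0.051,0,0]]]}}

```text
time: 13.5
tool_pos: [0.445, 0.1098, 0.1671]
ee_rot: [[0.014, 0.996, 0.088], [-0.006, 0.088, -0.996], [-1.0, 0.013, 0.007]]
force: [1.2, 1.0, 0.2]
width: 0.0
```

Emit:
{"name": "carry_out", "arguments": {"plan": [[0,[0,0,0],[0,0,0]],[0,[0,0,0],[0,0,0]]]}}

```text
time: 13.7
tool_pos: [0.4442, 0.1113, 0.1667]
ee_rot: [[0.013, 0.996, 0.093], [-0.006, 0.093, -0.996], [-1.0, 0.013, 0.007]]
force: [0.7, -1.3, -0.0]
width: -0.0001
```

```bash
python3 st.py g -148 45 51
```

```text
t 13.7 gauge mm [-149.9912   46.2372  166.6753] tray mm [-66.6835 375.9645 166.6753] F gauge [ 0.5437 -1.3866 -0.0386] dq 3.32099098440126 w -8.477875383049247e-05
[115.6971   0.5216   0.4376] [ 0.0037  0.007  -0.0127]
```

Emit:
{"name": "carry_out", "arguments": {"plan": [[0,[40,0.5,0.4],[0.004,0.007,-0.012]],[0,[80,0.5,0.4],[0.004,0.007,-0.012]],[0,[105,0.5,0.4],[0.004,0.007,-0.012]],[0,[115,0.5,0.4],[0.004,0.007,-0.012]],[0,[115,0.5,0.4],[0.004,0.007,-0.012]],[0,[115,0.5,0.4],[0.004,0.007,-0.012]]]}}

```text
time: 14.3
tool_pos: [0.4474, 0.1098, 0.0525]
ee_rot: [[0.002, 0.996, 0.087], [0.0, 0.087, -0.996], [-1.0, 0.002, -0.0]]
force: [0.6, 0.2, 0.0]
width: 0.0001
```

```bash
python3 st.py g -100 45 50
```

```text
t 14.3 gauge mm [-146.9552   44.4433   52.5286] tray mm [-63.5465 374.3538  52.5286] F gauge [0.5921 0.1296 0.006 ] dq 1.1275847188055619 w 0.00014591137900624095
[ 2.6435 46.9479 -0.6385] [-0.0017 -0.     -0.0024]
```

Emit:
{"name": "carry_out", "arguments": {"plan": [[0,[1,8,-0.6],[0,0,0]],[0,[2,14,-0.6],[0,0,0]],[0,[2,18,-0.6],[0,0,0]],[0,[2,22,-0.6],[0,0,0]],[0,[2,27,-0.6],[0,0,0]],[0,[2,33,-0.6],[0,0,0]],[0,[2,40,-0.6],[0,0,0]],[0,[2,47,-0.6],[0,0,0]]]}}

```text
time: 15.1
tool_pos: [0.495, 0.1145, 0.0505]
ee_rot: [[0.003, 0.996, 0.087], [0.0, 0.087, -0.996], [-1.0, 0.003, -0.0]]
force: [-1.1, -0.9, -0.8]
width: -0.0001
```

```bash
python3 st.py g -75 45 50
```

```text
t 15.1 gauge mm [-99.0869  44.8677  50.5137] tray mm [-15.7876 377.6164  50.5137] F gauge [-1.1512 -0.7954 -0.7958] dq 10.85612454054526 w -0.00013200510356005556
[ 0.5854 24.085  -0.1772] [-0.0019 -0.0001 -0.003 ]
```

Emit:
{"name": "carry_out", "arguments": {"plan": [[0,[0,5,0],[0,0,0]],[0,[0,10,0],[0,0,0]],[0,[0,14,0],[0,0,0]],[0,[0,17,0],[0,0,0]],[0,[0,19,0],[0,0,0]],[0,[0,20,0],[0,0,0]]]}}

```text
time: 15.7
tool_pos: [0.5151, 0.1162, 0.0505]
ee_rot: [[0.003, 0.996, 0.087], [0.0, 0.087, -0.996], [-1.0, 0.003, -0.0]]
force: [-1.4, 0.0, -0.7]
width: 0.0002
```

Emit:
{"name": "carry_out", "arguments": {"plan": [[0,[0,0.6,0],[0,0,0]],[0,[0,1.2,0],[0,0,0]],[0,[0,1.8,0],[0,0,0]]]}}

```text
time: 16.0
tool_pos: [0.5169, 0.1163, 0.0505]
ee_rot: [[0.003, 0.996, 0.087], [0.0, 0.087, -0.996], [-1.0, 0.003, -0.0]]
force: [-1.2, -0.1, -0.1]
width: 0.0
```

Emit:
{"name": "carry_out", "arguments": {"plan": [[0,[0,0.5,0],[0,0,0]],[0,[0,1,0],[0,0,0]],[0,[0,1.5,0],[0,0,0]]]}}

```text
time: 16.3
tool_pos: [0.5184, 0.1165, 0.0505]
ee_rot: [[0.003, 0.996, 0.087], [0.0, 0.087, -0.996], [-1.0, 0.003, -0.0]]
force: [-2.0, -0.5, 0.2]
width: -0.0002
```

Emit:
{"name": "carry_out", "arguments": {"plan": [[0,[0,0.6,0],[0,0,0]],[0,[0,1.2,0],[0,0,0]]]}}

```text
time: 16.5
tool_pos: [0.5197, 0.1166, 0.0505]
ee_rot: [[0.003, 0.996, 0.087], [0.0, 0.087, -0.996], [-1.0, 0.003, -0.0]]
force: [-0.3, 1.1, -0.6]
width: 0.0
```

Emit:
{"name": "carry_out", "arguments": {"plan": [[0,[0,0.6,0],[0,0,0]],[0,[0,1.2,0],[0,0,0]]]}}

```text
time: 16.7
tool_pos: [0.5209, 0.1167, 0.0505]
ee_rot: [[0.003, 0.996, 0.087], [0.0, 0.087, -0.996], [-1.0, 0.003, -0.0]]
force: [-1.8, 0.1, -0.6]
width: -0.0002
```

Emit:
{"name": "carry_out", "arguments": {"plan": [[0,[0,0.6,0],[0,0,0]],[0,[0,1.2,0],[0,0,0]]]}}

```text
time: 16.9
tool_pos: [0.5222, 0.1168, 0.0505]
ee_rot: [[0.003, 0.996, 0.087], [0.0, 0.087, -0.996], [-1.0, 0.003, -0.0]]
force: [-1.0, 0.5, -0.6]
width: 0.0001
```

```bash
python3 st.py g -17 45 50; python3 ov.py a9 -.019 -.069
```

```text
t 16.9 gauge mm [-71.8283  44.7574  50.5129] tray mm [ 11.4296 379.1229  50.5129] F gauge [-0.9677  0.5619 -0.5653] dq 0.7813979197130237 w 0.00013576355959091186
[ 0.6878 54.8258 -0.3399] [-0.0018 -0.0001 -0.0032]
```

View pics/side_a9.png

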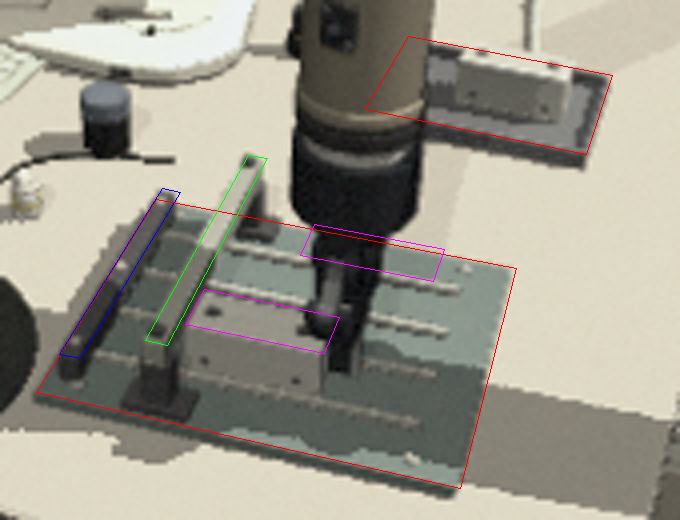

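The left block keeps sliding at its normal drag and its nose is going under the bar, so it clears. By the other block's contact point, home should come at TCP x of about -13.

Emit:
{"name": "carry_out", "arguments": {"plan": [[0,[0,2,0],[0,0,0]],[0,[0,4,0],[0,0,0]],[0,[0,7,0],[0,0,0]],[0,[0,10,0],[0,0,0]],[0,[0,13,0],[0,0,0]],[0,[0,16,0],[0,0,0]],[0,[0,19,0],[0,0,0]],[0,[0,22,0],[0,0,0]]]}}

```text
time: 17.8
tool_pos: [0.5445, 0.1187, 0.0506]
ee_rot: [[0.004, 0.996, 0.087], [0.0, 0.087, -0.996], [-1.0, 0.004, -0.0]]
force: [-1.0, -0.1, -0.8]
width: 0.0
```

Emit:
{"name": "carry_out", "arguments": {"plan": [[0,[0,4,0],[0,0,0]],[0,[0,8,0],[0,0,0]],[0,[0,12,0],[0,0,0]],[0,[0,16,0],[0,0,0]],[0,[0,20,0],[0,0,0]],[0,[0,24,0],[0,0,0]],[0,[0,27,0],[0,0,0]],[0,[0,29,0],[0,0,0]]]}}

```text
time: 18.6
tool_pos: [0.5738, 0.1213, 0.0506]
ee_rot: [[0.004, 0.996, 0.087], [0.001, 0.087, -0.996], [-1.0, 0.004, -0.0]]
force: [-0.6, 0.5, -0.7]
width: 0.0
```

```bash
python3 st.py g -13 45 50; python3 ov.py b1 .035 -.069
```

```text
t 18.6 gauge mm [-20.0559  44.6513  50.6408] tray mm [ 63.1172 382.0874  50.6408] F gauge [-0.5104  0.5135 -0.7447] dq 3.0068988626829314 w 4.311378975573744e-05
[ 0.6664  7.0528 -0.362 ] [-0.0019 -0.0002 -0.0036]
```

View pics/side_b1.png

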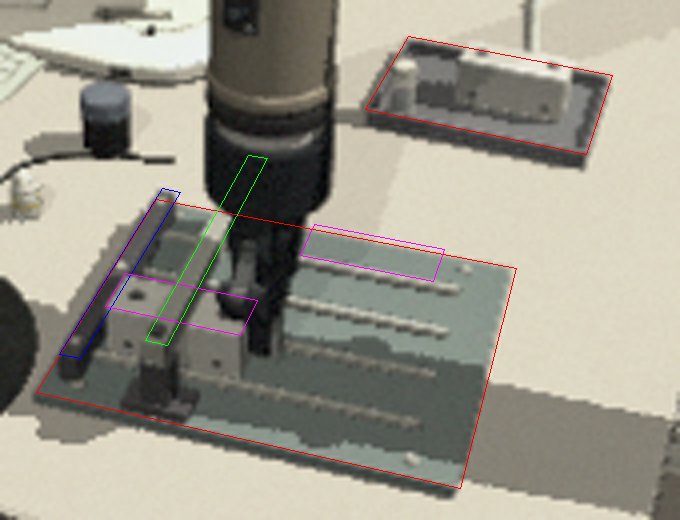

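The block is through the bar and just short of the stop, with its nose near (108,305). I'll finish with gentle steps.

Emit:
{"name": "carry_out", "arguments": {"plan": [[0,[0,1,0],[0,0,0]],[0,[0,2,0],[0,0,0]],[0,[0,3,0],[0,0,0]],[0,[0,4,0],[0,0,0]]]}}

```text
time: 19.1
tool_pos: [0.5779, 0.1217, 0.0508]
ee_rot: [[0.004, 0.996, 0.087], [0.001, 0.087, -0.996], [-1.0, 0.004, -0.0]]
force: [-1.5, -0.1, 0.1]
width: -0.0003
```

Emit:
{"name": "carry_out", "arguments": {"plan": [[0,[0,0.5,0],[0,0,0]],[0,[0,1,0],[0,0,0]]]}}

```text
time: 19.3
tool_pos: [0.5788, 0.1218, 0.0508]
ee_rot: [[0.004, 0.996, 0.087], [0.001, 0.087, -0.996], [-1.0, 0.004, -0.0]]
force: [-1.2, -0.3, 1.0]
width: 0.0002
```

Emit:
{"name": "carry_out", "arguments": {"plan": [[0,[0,0.5,0],[0,0,0]],[0,[0,1,0],[0,0,0]]]}}

```text
time: 19.5
tool_pos: [0.5798, 0.1219, 0.0508]
ee_rot: [[0.004, 0.996, 0.087], [0.001, 0.087, -0.996], [-1.0, 0.004, -0.0]]
force: [-0.7, 0.5, 0.1]
width: 0.0
```

Emit:
{"name": "carry_out", "arguments": {"plan": [[0,[0,0.5,0],[0,0,0]],[0,[0,1,0],[0,0,0]]]}}

```text
time: 19.7
tool_pos: [0.5804, 0.122, 0.0508]
ee_rot: [[0.003, 0.996, 0.087], [0.0, 0.087, -0.996], [-1.0, 0.003, -0.0]]
force: [-2.7, -0.6, 0.9]
width: -0.0004
```

Emit:
{"name": "carry_out", "arguments": {"plan": [[0,[0,0.5,0],[0,0,0]],[0,[0,0.8,0],[0,0,0]]]}}

```text
time: 19.9
tool_pos: [0.5805, 0.122, 0.0508]
ee_rot: [[0.001, 0.996, 0.087], [-0.0, 0.087, -0.996], [-1.0, 0.001, 0.0]]
force: [-4.5, -0.2, 2.5]
width: 0.0
```

The advance has stopped at TCP x of about -13.3 with the force rising, so it is home. I'll back off and rise.

Emit:
{"name": "carry_out", "arguments": {"plan": [[0,[0,-5,0],[0,0,0]],[0,[0,-20,0],[0,0,0]],[0,[0,-45,0],[0,0,0]],[0,[-20,-70,0],[0,0,0]],[0,[-60,-90,0],[0,0,0]],[0,[-100,-110,0],[0,0,0]],[0,[-140,-130,0],[0,0,0]],[0,[-150,-160,0],[0,0,0]]]}}

```text
time: 20.7
tool_pos: [0.4248, 0.1094, 0.2055]
ee_rot: [[0.014, 0.996, 0.087], [0.002, 0.087, -0.996], [-1.0, 0.014, -0.001]]
force: [0.6, -0.1, 0.9]
width: -0.0002
```

Emit:
{"name": "carry_out", "arguments": {"plan": [[0,[0,0,0],[0,0,0]],[0,[0,0,0],[0,0,0]],[0,[0,0,0],[0,0,0]]]}}

```text
time: 21.0
tool_pos: [0.4256, 0.1093, 0.2054]
ee_rot: [[0.016, 0.996, 0.087], [0.003, 0.087, -0.996], [-1.0, 0.016, -0.001]]
force: [-0.7, 0.2, -0.4]
width: -0.0
```

```bash
python3 st.py; python3 - <<'E'
import ov
from h import *
ov.overlay("end",.04,-.069)
for n in ("top",):
  for r in robot.regions_of(n,"block_1_mid")[:4]:
    v,u=np.nonzero(r["pixels"]);rc=cv2.minAreaRect(np.c_[u,v].astype(np.float32))
    p=atz(n,[rc[0]],.046)
    print(n,r["conf"],r["box"],rc,(np.linalg.inv(TR)@np.r_[p[0],1])[:2])
E
```

```text
t 21.0 gauge mm [-168.6901   45.8343  205.369 ] tray mm [-85.3256 374.4533 205.369 ] F gauge [-0.6673  0.3104 -0.4251] dq 1.3187192657154645 w -8.493945787633715e-06
top 0.86 [252.3, 189.3, 18.2, 34.0] ((259.9309387207031, 204.98040771484375), (32.37566375732422, 15.211566925048828), 87.39744567871094) [0.1241 0.3844]
```

View pics/side_end.png

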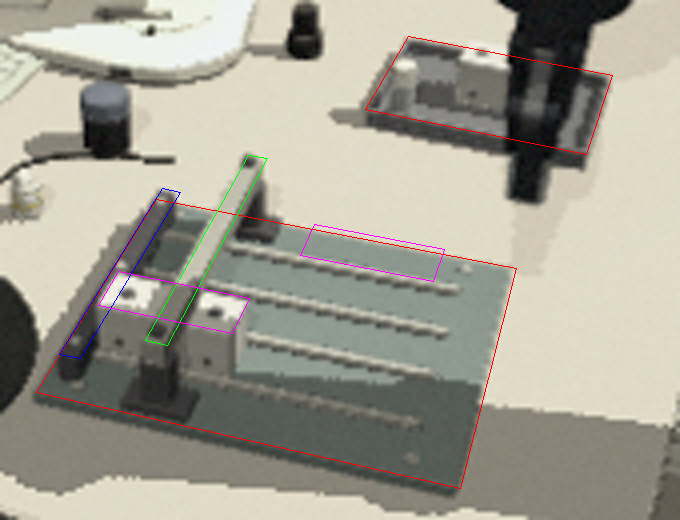

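View pics/top_end.png

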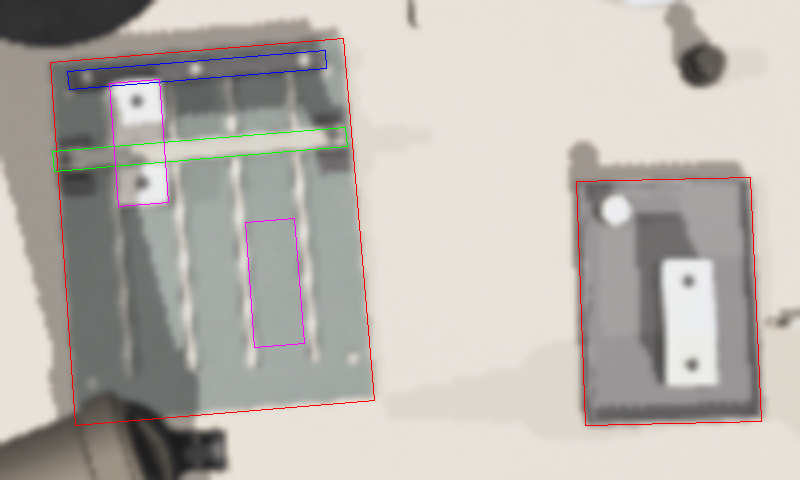

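The left block matches the home outline and touches the stop. The tall block stands flat inside the tray, from (663,260) to (717,385) in the top view, and the arm is clear.

```bash
python3 -c "
from h import *
p=atz('top',[[225+689/4,170+322/4]],.046);print((np.linalg.inv(TR)@np.r_[p[0],1])[:2]);print(robot.sign_off())"
```

```text
[-0.0175 -0.0104]
the job is handed in; nothing more can be done
None
```

I tried both blocks under the bar and handed the job in at about 21 s of the 72 s allowed. The hand-in gave no verdict, so what follows rests on my own checks.

- **Right lane (too tall):** The bar stopped this block. The tool force rose to about 6.5 N with no further advance. I pulled it back a little, lifted it out and set it down in the grey tray with the force rising to about 4 N. In the last pictures it stands flat, at about x = -18, y = -10 mm in the tray frame, and the vial next to it has not moved.
- **Left lane (clears):** This block slid under the bar at its normal 1–2 N drag and came up against the end stop at about 4.5 N. It matches the home outline in both camera views. The tool stopped about 0.5 mm from where I expected home.

The arm was raised clear and touching nothing at the end. The bystanders in view looked unmoved. I did not check the black tray's vial and dropper at the end, but the arm never went near them.

One check partly failed: the last network query found only the left block. I measured the tray block by hand from the picture instead.

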